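# Gauge the socket and seat the matching rest post

## Robot

A 6-joint arm with a two-finger parallel gripper is mounted at the origin on a cart in front of the work surface, level with it; the furniture and walls round the work are solid. World frame = base frame: x ahead of the robot, y to its left, z up, the work surface at z = 0. Lengths are in m, angles in rad, forces in N, time in s.
With the tool pointing down it reaches from about 0.275 to 0.725 m from the base axis. Payload 5.6 kg.
Tool frame: the origin (TCP) lies on the mounting face of the last link; the fingertips stand 173 mm ahead of it and the grasp point (between the pads) lies arm.pinch_z ahead of it (arm.pinch_z is the distance from the TCP to the grasp point, in m); z points along the fingers, y is the line along which they close (so a half turn about z gives the same grasp; the last joint's range is limited). The gripper opens to 85 mm and grips with 20 to 120 N. Pads are 22 mm wide; open, the fingers measure 114 mm over their backs; the gripper's body (76 mm by 85 mm) begins 54 mm behind the grasp point. The pads swing forward as they close: fully open they stand 13 mm farther back than shut.
Start: joints at [-0.91, 0.255, 0.108, 0, -1.424, -0.285], TCP at [0.202, -0.512, 0.405] pointing down, gripper open.
Joint ranges: [-2.95, 2.95], [-1.21, 1.97], [-1.09, 1.5], [-2.87, 1.71], [-2.94, -0.07], [-3.05, 3.05]. Speed limits (rad/s): [2.57, 2.57, 3.14, 3.14, 3.14, 3.14].

## Interface

Orientations are given as a unit quaternion [x, y, z, w].
In Python, from rig import arm gives the robot as it stands.
- The arm moves only by the tool move_arm, never from a script. Its argument "moves" is one flat list of numbers, 7 for each row, row after row: the shift along the world's x, y, z in cm, then the turn, a rotation vector about the world's x, y, z in rad, then the finger opening in cm, from 0 to 8.54. In form: [tx, ty, tz, ax, ay, az, hand, tx, ty, tz, ax, ay, az, hand, ...]. A call has 1 to 5 rows; each row is the pose to reach, as a shift and turn from the pose commanded when the call began; what a row does not reach only later rows make up. A row lasts 1/10 s, in which the tool goes at most 50 mm and 8.59 degrees, less where a joint would pass 70% of its speed; a pose out of reach is approached as far as the arm can. A call with a gripper value outside its range is refused whole. The fingers move at their own pace and stop on an object; "grip_force" is the grip in N (left out, the last holds). Time passes only in rows, so rows that repeat a pose let the fingers close. It gives the time, the measured TCP pose, the force, the opening and the grip force at its end, in the units of the state.
- arm.state(): the state, without advancing time (a new reading comes with each control period).
- arm.read_camera(name): name is "scene" or "top" or "wrist"; returns the picture (480x640x3 uint8, red, green, blue); there is no depth.
- arm.camera_info(name): a dict with "vfov" (degrees; the focal length in pixels is half the picture's height over the tangent of half this angle, whatever the lens; pixels are square), "cx", "cy" (the principal point, pixels), "camera_from_world" (4x4, takes a point from world to camera coordinates); the wrist camera has in their place "T_tool_cam" (4x4, takes a point from camera to tool coordinates, whose origin is the TCP and whose axes are the flange's). Camera axes: x right, y down, z forward; pixel columns grow to the right and rows downward; lengths in m; the calibration is good to about 2 mm. A picture is of the moment at which its call begins: read the wrist's pose just before it. camera_info takes no time and is no camera call.
- arm.hand_in(): hands the job in; it is judged then, once.
The state is a dict: "clock": time; "joint_positions": joint angles; "qvel": joint speeds; "effort": joint torques, N m; "tcp_pos": TCP position; "orientation": TCP orientation; "contact_force": force on the tool from outside, world axes, zero at the start; "ft_torque": the same for the moment, N m; "finger_gap": finger opening in m; "gripper_force": force on a finger pad.
Only numpy, scipy, OpenCV 4.12 (cv2) and the standard library are available. Lean on these libraries where they do the work, as an engineer would, in place of code of your own. Each camera call takes 0.05 s, during which the arm holds its last target. There are 200 camera calls.

## Task

The blue fixture block needs a second rest post, so that a slide tray can lie level on it, but nobody knows how deep its socket is set. Take the brass depth rod from its stand, lower it gently into the socket until it rests with light pressure on the bottom to learn the depth, and put the rod back in its stand; then seat in the socket the one post from the rack whose top comes level with the fixed pillar beside it, upright and fully home. Never press rod or post on the block with more than 25 N, leave the other two posts in the rack and do not disturb the things lying around.

Things in the scene. Friction and masses are not known exactly. Their poses are not given: they have to be found in the camera images.
- fixture: blue fixture block, fixed, 84 mm (its x) x 110 mm (its y) x 60 mm high, at a yaw of up to 0.35 rad; origin at the centre of its underside. In its top are one round blind socket (28 mm to +y of the middle) and one fixed steel pillar 14 mm in diameter that stands 30 mm above the top (28 mm to -y of the middle). Four low screw heads (3 mm) at the corners.
- socket_mouth (a point): centre of the socket's mouth, level with the block's top, axes as the block's. A straight round blind bore 13.5 mm in diameter, chamfer 1.5 mm; its flat bottom lies 20, 30 or 40 mm below the mouth, set by a hidden stop, different every time. The bottom is cushioned: firm up to 2 N, then it yields 1 mm for every further 3 N (6 mm at most), so a hard push reads too deep.
- pillar_top (a point): centre of the fixed pillar's flat top, 30 mm above the block's top; the matching post ends level with it.
- post_rack: white rack, fixed, 44 mm (its x) x 144 mm (its y) x 28 mm high, origin at the centre of its underside; three round holes 14 mm in diameter, 18 mm deep, in a row along its y at -48, 0 and +48 mm, a post in each.
- rod_stand: black square stand, fixed, 54 x 54 x 30 mm high, origin at the centre of its underside; the depth rod stands in its one hole.
- stand_mouth (a point): centre of the mouth of the stand's hole, 30 mm above its underside; hole 14 mm in diameter with a 1 mm chamfer, 22 mm deep.
- depth_rod: loose brass depth rod, total length 110 mm: brass shank 12 mm in diameter with black rings every 10 mm from its foot, black head 16 mm in diameter and 18 mm high; 60 g. Stands upright in the stand. Origin at the centre of its flat foot (edge chamfered 1 mm), z up along the rod.
- depth_rod_foot (a point): centre of the rod's flat foot, its probing end
- depth_rod_top (a point): centre of the flat top of the rod's head, 110 mm above its foot
- red_post: loose round post, total length 50 mm: steel shank 12 mm in diameter and above it a dark head 16 mm in diameter and 18 mm high with a red band; 50 g. Stands upright in one of the three rack holes (which one varies). Origin at the centre of its flat foot (edge chamfered 1 mm), z up along the post.
- red_post_foot (a point): centre of the foot of the red-banded post
- red_post_top (a point): centre of the flat top of the red-banded post, 50 mm above its foot
- yellow_post: loose round post, total length 60 mm: steel shank 12 mm in diameter and above it a dark head 16 mm in diameter and 18 mm high with a yellow band; 50 g. Stands upright in one of the three rack holes (which one varies). Origin at the centre of its flat foot (edge chamfered 1 mm), z up along the post.
- yellow_post_foot (a point): centre of the foot of the yellow-banded post
- yellow_post_top (a point): centre of the flat top of the yellow-banded post, 60 mm above its foot
- green_post: loose round post, total length 70 mm: steel shank 12 mm in diameter and above it a dark head 16 mm in diameter and 18 mm high with a green band; 50 g. Stands upright in one of the three rack holes (which one varies). Origin at the centre of its flat foot (edge chamfered 1 mm), z up along the post.
- green_post_foot (a point): centre of the foot of the green-banded post
- green_post_top (a point): centre of the flat top of the green-banded post, 70 mm above its foot
- brown_bottle: bystander: brown dropper bottle with white cap, 38 mm in diameter, 85 mm high, origin at the centre of its underside
- label_reel: bystander: white roll of labels, 60 mm in diameter, 28 mm high, origin at the centre of its underside
- green_cassette: bystander: yellow-green tissue cassette, 41 x 28 x 10 mm, origin at the centre of its underside

How it is judged:
By the outcome, as a careful person would: the job done as asked, in the order asked, and still so for the second after the job is handed in, with the robot touching nothing.
It also fails if it takes over 64 s, if anything falls off the work surface, if the arm or the gripper's body presses on something with over 40 N, if the wrist force passes 120 N, or if a joint passes its speed limit or range.

## Working session

There is one attempt and no reset: what is moved stays moved. The work goes in short steps, Python scripts to look and compute and a tool call to move; the robot and the scene stay as the last step left them, time stands still between calls to the robot, and variables do not carry over. Pictures are saved under pics/ and viewed, at most 11 in all, crops included, and the job is handed in when it is done.

Besides the shell and the picture viewer there is one more tool, called after "Request:" as name(argument=value, ...) on one line, values as JSON. move_arm: Moves the arm, as the interface text tells. Its arguments: {"type":"object","properties":{"moves":{"type":"array","items":{"type":"number"}},"grip_force":{"type":"number"}},"required":["moves"]}

```bash
ls; mkdir -p pics; python3 - <<'E'
from rig import arm
import cv2,numpy as np
s=arm.state();print(s['clock'],s['tcp_pos'],s['orientation'],s['finger_gap'],arm.pinch_z)
for n in("scene","top"):
    im=arm.read_camera(n);cv2.imwrite(f'pics/{n}0.png',im[:,:,::-1]);print(n,arm.camera_info(n))
print(arm.camera_info('wrist'))
E
```

```text
pics
0.0 [ 0.20186804 -0.51142691  0.40379401] [-1.86777431e-01  9.82401781e-01  9.39134553e-04 -2.21476403e-04] 0.08526970983318784 0.1547
scene {'vfov': 52.75452547097419, 'cx': 317.14884624217, 'cy': 239.31400853885995, 'camera_from_world': array([[ 0.48204856, -0.87596703, -0.01763356, -0.41177815],
       [-0.55224266, -0.28815357, -0.78230145,  0.26957443],
       [ 0.68018911,  0.38684529, -0.62265038,  0.83782802],
       [ 0.        ,  0.        ,  0.        ,  1.        ]])}
top {'vfov': 47.77779795308604, 'cx': 311.8695484812044, 'cy': 243.50662153748794, 'camera_from_world': array([[-0.01543108, -0.9994807 , -0.02828805, -0.20268659],
       [-0.99581636,  0.01791056, -0.08960465,  0.51041312],
       [ 0.09006478,  0.02678701, -0.99557561,  0.98157677],
       [ 0.        ,  0.        ,  0.        ,  1.        ]])}
{'vfov': 58.53081668189598, 'cx': 320.07342398562423, 'cy': 237.8763447102371, 'T_tool_cam': array([[ 9.21801284e-04, -9.62850164e-01, -2.70034650e-01,
         6.90468218e-02],
       [ 9.99999423e-01,  7.38731414e-04,  7.79578064e-04,
        -5.22563231e-04],
       [-5.51133788e-04, -2.70035213e-01,  9.62850290e-01,
         3.07114101e-02],
       [ 0.00000000e+00,  0.00000000e+00,  0.00000000e+00,
         1.00000000e+00]])}
```

View pics/scene0.png

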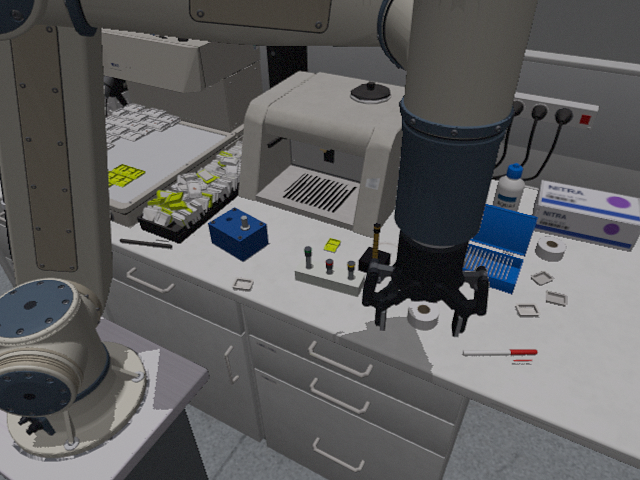

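View pics/top0.png

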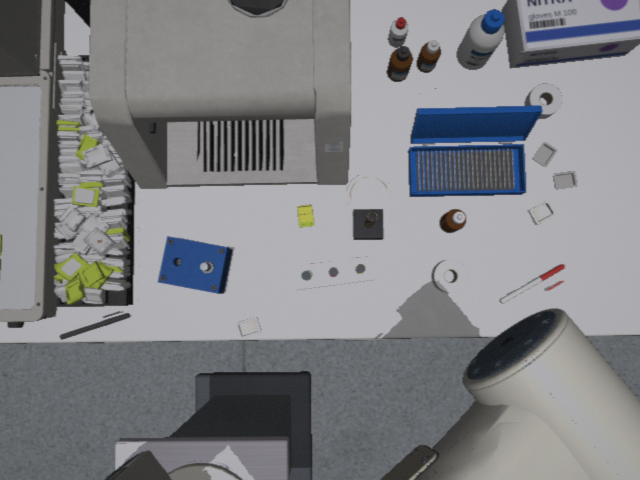

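The scene view shows the rack with green, red and yellow posts from left to right, and the rod in its stand at about (376,240). In the top view the socket is at about (178,262), the pillar at (206,267), the post tops at (307,275), (333,271) and (360,268), and the rod head at (371,217). Next I'll get coarse world positions.

```bash
cat > h.py <<'E'
from rig import arm
import cv2,numpy as np
from scipy.spatial.transform import Rotation as R
def cam(name,state=None):
    i=arm.camera_info(name);f=240/np.tan(np.radians(i['vfov']/2))
    if name=='wrist':
        T=np.eye(4);T[:3,:3]=R.from_quat(state['orientation']).as_matrix();T[:3,3]=state['tcp_pos']
        W=T@i['T_tool_cam']
    else: W=np.linalg.inv(i['camera_from_world'])
    return f,i['cx'],i['cy'],W
def ray(c,uv,z):
    f,cx,cy,W=c
    d=W[:3,:3]@np.array([(uv[0]-cx)/f,(uv[1]-cy)/f,1.]);o=W[:3,3]
    return o+d*(z-o[2])/d[2]
def proj(c,p):
    f,cx,cy,W=c;q=np.linalg.inv(W)@np.append(p,1.)
    return np.array([cx+f*q[0]/q[2],cy+f*q[1]/q[2]])
def blobs(mask,amin=20):
    n,_,st,ce=cv2.connectedComponentsWithStats(mask.astype(np.uint8))
    return [(np.round(ce[k],1),st[k].tolist()) for k in range(1,n) if st[k][4]>=amin]
E
python3 - <<'E'
from h import *
c=cam('top')
for n,uv,z in [('socket',(178,262),.06),('pillar',(206,267),.09),('L green',(307,275),.08),('M red',(333,271),.06),('R yellow',(360,268),.07),('rod',(371,217),.118),('stand',(368,224),.03),('bottle',(458,217),.085),('reel',(450,275),.028),('cass',(306,216),.01)]:
    print(n,ray(c,uv,z).round(4))
im=cv2.imread('pics/top0.png');hsv=cv2.cvtColor(im,cv2.COLOR_BGR2HSV)
m=cv2.inRange(hsv,(105,150,60),(125,255,255));m[:,:130]=0;m[:,300:]=0;m[:220]=0
k=np.ones((9,9));m=cv2.morphologyEx(m,cv2.MORPH_CLOSE,k)
r=cv2.minAreaRect(max(cv2.findContours(m,0,2)[0],key=cv2.contourArea));print(r)
for p in cv2.boxPoints(r): print(ray(c,p,.06).round(4))
E
```

```text
socket [0.4746 0.0268 0.06  ]
pillar [ 0.4633 -0.0301  0.09  ]
L green [ 0.447  -0.2035  0.08  ]
M red [ 0.454  -0.2488  0.06  ]
R yellow [ 0.458  -0.2958  0.07  ]
rod [ 0.5407 -0.3132  0.118 ]
stand [ 0.5401 -0.3148  0.03  ]
bottle [ 0.5424 -0.4654  0.085 ]
reel [ 0.4445 -0.4607  0.028 ]
cass [ 0.5599 -0.2007  0.01  ]
((192.99453735351562, 264.40374755859375), (60.95176696777344, 45.42146301269531), 10.784297943115234)
[0.4413 0.0609 0.06  ]
[0.5208 0.0464 0.06  ]
[ 0.4984 -0.0613  0.06  ]
[ 0.4195 -0.0461  0.06  ]
```

Request:
move_arm(moves=[4,3,0,0,0,0.13,5,8,6,-1,0,0,0.26,5,12,9,-1,0,0,0.39,5,16,12,-2,0,0,0.52,5,20,15,-2,0,0,0.65,5])

```text
clock: 0.6
tcp_pos: [0.4013, -0.361, 0.3832]
orientation: [-0.493, 0.87, 0.001, -0.0]
contact_force: [0.9, -1.3, 0.6]
finger_gap: 0.0501
gripper_force: 0.0
```

Request:
move_arm(moves=[4,3,0,0,0,0.12,5,8,6,-1,0,0,0.24,5,10,8,-2,0,0,0.35,5,10,8,-2,0,0,0.35,5,10,8,-2,0,0,0.35,5])

```text
clock: 1.1
tcp_pos: [0.5006, -0.2823, 0.3639]
orientation: [-0.635, 0.772, 0.001, -0.001]
contact_force: [-0.7, 0.8, 0.6]
finger_gap: 0.0499
gripper_force: 0.0
```

```bash
python3 - <<'E'
from h import *
s=arm.state();im=arm.read_camera('wrist');s2=arm.state()
print(s['clock'],s['tcp_pos'],s2['tcp_pos'],s['orientation'],s['finger_gap'],np.abs(s['qvel']).max(),s['contact_force'])
np.savez('w1.npz',im=im,p=s['tcp_pos'],o=s['orientation']);cv2.imwrite('pics/w1.png',im[:,:,::-1])
E
```

```text
1.1 [ 0.50062816 -0.28226149  0.36393065] [ 0.50017484 -0.28286947  0.36457098] [-6.35116550e-01  7.72415767e-01  7.14040633e-04 -5.84571386e-04] 0.049899493456148185 0.03176642482530664 [-0.6979355   0.79887901  0.64025515]
```

View pics/w1.png

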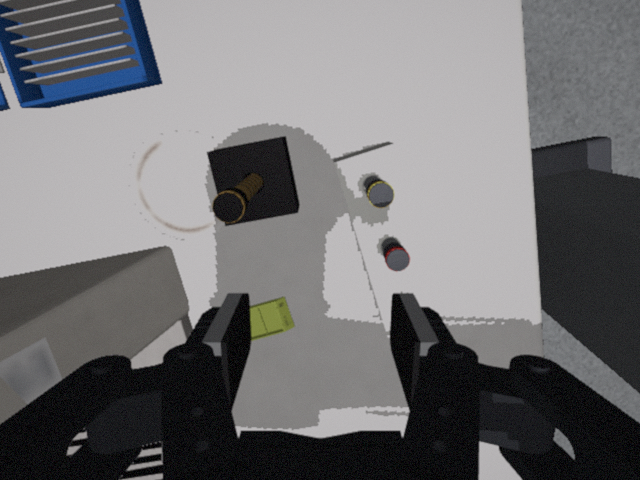

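The wrist view shows the rod's head at (229,206) in the black stand, with the yellow post top at (379,193) and the red at (397,257). The green post is hidden behind the right finger. The stand's top corners are at about (208,152), (286,138), (298,213) and (225,224).

```bash
python3 - <<'E'
from h import *
d=np.load('w1.npz');c=cam('wrist',dict(tcp_pos=d['p'],orientation=d['o']))
for n,uv,z in [('rod',(229.5,206),.118),('yellow',(379.5,193),.07),('red',(397,257.5),.06)]: print(n,ray(c,uv,z).round(4))
g=cv2.cvtColor(d['im'],cv2.COLOR_RGB2GRAY)
m=(g<60).astype(np.uint8);m[240:]=0;m[:,:190]=0;m[:,310:]=0
m=cv2.morphologyEx(m,cv2.MORPH_OPEN,np.ones((9,9)));
ct=max(cv2.findContours(m,0,2)[0],key=cv2.contourArea);r=cv2.minAreaRect(ct);print(r)
P=[ray(c,p,.03) for p in [(208,152),(286,138),(298,213),(225,224)]];print(np.round(P,4),np.mean(P,0).round(4))
circ=cv2.HoughCircles(cv2.medianBlur(g,3),cv2.HOUGH_GRADIENT,1,30,param1=100,param2=15,minRadius=9,maxRadius=18)
print(np.round(circ[0][:12],1) if circ is not None else None)
t=cam('top');print('oven',ray(t,(350,183),0).round(3))
s=arm.state();o=R.from_quat(s['orientation']).as_matrix();print('yaw y',np.degrees(np.arctan2(o[1,1],o[0,1])),'z',o[:,2])
E
```

```text
rod [ 0.5403 -0.3162  0.118 ]
yellow [ 0.4589 -0.2987  0.07  ]
red [ 0.4531 -0.2513  0.06  ]
((251.324951171875, 181.58094787597656), (76.76274108886719, 84.34077453613281), 79.2156982421875)
[[ 0.5673 -0.3423  0.03  ]
 [ 0.512  -0.3412  0.03  ]
 [ 0.5148 -0.2878  0.03  ]
 [ 0.5686 -0.29    0.03  ]] [ 0.5407 -0.3153  0.03  ]
[[228.5 206.5  16.2]
 [380.5 194.5  12.7]
 [396.5 259.5  11.4]]
oven [ 0.623 -0.285  0.   ]
yaw y 168.79123459136352 z [-7.02235812e-04 -9.77114634e-05 -9.99999749e-01]
```

Request:
move_arm(moves=[2,-1.7,0,0,0,0,5,4,-3.3,0,0,0,0,5,4,-3.3,-4,0,0,0,5,4,-3.3,-8,0,0,0,5,4,-3.3,-10,0,0,0,5])

```text
clock: 1.65
tcp_pos: [0.5385, -0.3166, 0.2614]
orientation: [-0.634, 0.774, 0.002, -0.001]
contact_force: [0.7, 0.3, -0.8]
finger_gap: 0.05
gripper_force: 0.0
```

Request:
move_arm(moves=[0,0,0,0,0,0,1,0,0,0,0,0,0,1,0,0,0,0,0,0,1,0,0,0,0,0,0,1,0,0,0,0,0,0,1], grip_force=35)

```text
clock: 2.15
tcp_pos: [0.5408, -0.3161, 0.2668]
orientation: [-0.635, 0.773, -0.002, 0.001]
contact_force: [0.2, 0.1, 4.7]
finger_gap: 0.0145
gripper_force: 34.6
```

```bash
python3 - <<'E'
from h import *
s=arm.state();print(s['clock'],s['tcp_pos'],s['finger_gap'],s['gripper_force'],s['contact_force'])
E
```

```text
2.15 [ 0.54075158 -0.31608927  0.26679405] 0.01453456590196104 34.55093264579773 [0.20584864 0.11814968 4.71696935]
```

Request:
move_arm(moves=[0,0,0.5,0,0,0,1,0,0,2,0,0,0,1,0,0,5,0,0,0,1,0,0,9,0,0,0,1,0,0,13,0,0,0,1])

```text
clock: 2.65
tcp_pos: [0.54, -0.3155, 0.396]
orientation: [-0.635, 0.773, 0.001, -0.0]
contact_force: [1.2, -1.1, -0.0]
finger_gap: 0.0149
gripper_force: 34.2
```

Request:
move_arm(moves=[-0.5,2,0,0,0,0,1,-1.2,6,0,0,0,0,1,-2,10,0,0,0,0,1,-2.8,14.5,0,0,0,0,1,-3.6,19,0,0,0,0,1])

```text
clock: 3.15
tcp_pos: [0.5036, -0.1242, 0.3948]
orientation: [-0.635, 0.773, 0.0, 0.0]
contact_force: [0.7, 0.9, 0.2]
finger_gap: 0.0145
gripper_force: 34.3
```

Request:
move_arm(moves=[-0.8,4.5,0,0,0,0,1,-1.6,9,0,0,0,0,1,-2.4,13.5,0,0,0,0,1,-3,18,0,0,0,0,1,-3.4,21.5,0,0,0,0,1])

```text
clock: 3.65
tcp_pos: [0.4693, 0.0914, 0.3951]
orientation: [-0.635, 0.772, 0.0, 0.0]
contact_force: [0.6, 0.5, 0.2]
finger_gap: 0.0149
gripper_force: 34.3
```

Request:
move_arm(moves=[0,0,0,0,0,0,1,0,0,0,0,0,0,1])

```text
clock: 3.85
tcp_pos: [0.4701, 0.09, 0.3948]
orientation: [-0.636, 0.772, 0.0, -0.0]
contact_force: [-0.2, -0.1, -0.7]
finger_gap: 0.0148
gripper_force: 34.3
```

```bash
python3 - <<'E'
from h import *
s=arm.state();im=arm.read_camera('wrist')
print(s['clock'],s['tcp_pos'],s['orientation'],s['finger_gap'],s['gripper_force'],np.abs(s['qvel']).max(),s['contact_force'])
np.savez('w2.npz',im=im,p=s['tcp_pos'],o=s['orientation']);cv2.imwrite('pics/w2.png',im[:,:,::-1])
E
```

```text
3.85 [0.47005029 0.08995569 0.39484448] [-6.35714282e-01  7.71924441e-01  6.72440048e-05 -6.15058241e-05] 0.014799123039041134 34.29969906806946 0.03877893209844918 [-0.18916729 -0.05071981 -0.67986627]
```

View pics/w2.png

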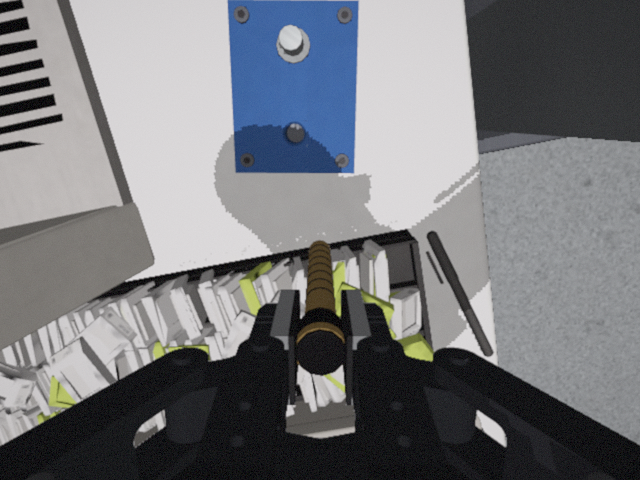

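The wrist view shows the socket mouth at (295,132), the pillar top at (290,39), and the block's top corners at about (229,1), (358,1), (355,172) and (236,172). The rod hangs straight from the fingers, with its foot at about (319,243) and its head at (321,347).

```bash
python3 - <<'E'
from h import *
d=np.load('w2.npz');c=cam('wrist',dict(tcp_pos=d['p'],orientation=d['o']));im=d['im']
g=cv2.cvtColor(im,cv2.COLOR_RGB2GRAY)
circ=cv2.HoughCircles(cv2.medianBlur(g,3)[90:170,250:340],cv2.HOUGH_GRADIENT,1,30,param1=80,param2=10,minRadius=6,maxRadius=14)
print(None if circ is None else circ[0]+[250,90,0])
sock=ray(c,(295.5,132.5),.06);pil=ray(c,(290,39.5),.09);print(sock,pil,np.linalg.norm((sock-pil)[:2]))
P=np.array([ray(c,p,.06) for p in [(229,1),(358,1),(355,172),(236,172)]]);print(P.round(4),P.mean(0))
t=d['p'];zf=t[2]-.2668+.008
print('foot z',zf,'proj of tool axis foot/top',proj(c,[t[0],t[1],zf]),proj(c,[t[0],t[1],zf+.11]))
hsv=cv2.cvtColor(im,cv2.COLOR_RGB2HSV)
m=cv2.inRange(hsv,(8,60,30),(28,255,255));m[:, :300]=0;m[:,345:]=0
for r in range(236,325,6):
    x=np.where(m[r]>0)[0];print(r,x.min() if len(x) else None,x.max() if len(x) else None,end='; ')
E
```

```text
[[293.5        131.5         11.10000038]]
[0.47492506 0.02863099 0.06      ] [ 0.46532787 -0.02464819  0.09      ] 0.05413665430840248
[[ 0.4998 -0.0593  0.06  ]
 [ 0.4189 -0.0436  0.06  ]
 [ 0.4392  0.0632  0.06  ]
 [ 0.5218  0.0472  0.06  ]] [0.46994235 0.00187464 0.06      ]
foot z 0.13604447553201177 proj of tool axis foot/top [319.27147739 246.71504897] [318.72149038 349.9933751 ]
236 None None; 242 314 324; 248 309 329; 254 308 329; 260 308 330; 266 308 331; 272 308 331; 278 308 331; 284 308 332; 290 307 333; 296 307 333; 302 306 334; 308 306 334; 314 None None; 320 None None;
```

Request:
move_arm(moves=[0.2,-3,0,0,0,0,1,0.5,-6.3,0,0,0,0,1,0.5,-6.3,-3.5,0,0,0,1,0.5,-6.3,-6.4,0,0,0,1,0.5,-6.3,-6.4,0,0,0,1])

```text
clock: 4.4
tcp_pos: [0.4739, 0.0246, 0.3271]
orientation: [-0.634, 0.774, 0.002, -0.004]
contact_force: [-1.0, -0.5, -0.2]
finger_gap: 0.0147
gripper_force: 34.3
```

Request:
move_arm(moves=[0,0,0,0,0,0,1,0,0,0,0,0,0,1])

```text
clock: 4.6
tcp_pos: [0.4761, 0.026, 0.3326]
orientation: [-0.635, 0.773, -0.001, 0.001]
contact_force: [0.5, -0.3, -0.5]
finger_gap: 0.0142
gripper_force: 34.3
```

```bash
python3 - <<'E'
from h import *
s=arm.state();im=arm.read_camera('wrist')
print(s['clock'],s['tcp_pos'],s['orientation'],np.abs(s['qvel']).max(),s['contact_force'])
np.savez('w3.npz',im=im,p=s['tcp_pos'],o=s['orientation'])
c=cam('wrist',s);t=s['tcp_pos'];print(proj(c,[t[0],t[1],t[2]-.2588]),proj(c,[.4751,.0289,.06]))
crop=im[190:390,220:420];sc=arm.read_camera('scene')
q=cam('scene');u=proj(q,[t[0],t[1],.1]).astype(int);print(u)
sc=sc[u[1]-75:u[1]+75,u[0]-75:u[0]+75]
out=np.hstack([cv2.resize(crop,(400,400),interpolation=2),cv2.resize(sc,(400,400),interpolation=2)])
cv2.imwrite('pics/w3.png',out[:,:,::-1])
E
```

```text
4.6 [0.47605313 0.02603881 0.33264474] [-0.63483478  0.77264624 -0.00088361  0.00134616] 0.008854687016486241 [ 0.5065452  -0.29098946 -0.45925809]
[320.78788658 246.28380068] [323.34424037 243.72827025]
[226 204]
```

View pics/w3.png

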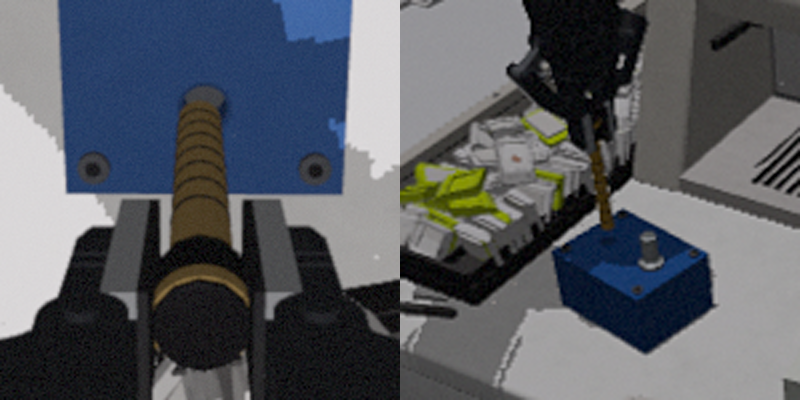

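Left crop: the socket's chamfer ring is centred at about full-image pixel (322,244), and the rod's foot at about (321,250), just above and overlapping it. Right crop: the rod hangs nearly upright over the socket. I'll quantify the offset and the tilt.

```bash
python3 - <<'E'
from h import *
d=np.load('w3.npz');s=arm.state();c=cam('wrist',dict(tcp_pos=d['p'],orientation=d['o']));t=d['p']
print('socket',ray(c,(322.5,244),.06).round(4),'foot',ray(c,(321,250),t[2]-.2588).round(4),'tcp',t.round(4))
im=d['im'];hsv=cv2.cvtColor(im,cv2.COLOR_RGB2HSV);g=hsv[:,:,2]
print('col profile at rows 225-260, cols 316-327:',g[224:260,314:328].mean(1).round(0).tolist())
sc=arm.read_camera('scene');h=cv2.cvtColor(sc,cv2.COLOR_RGB2HSV)
m=cv2.inRange(h,(8,90,20),(25,255,220));M=np.zeros_like(m);M[170:215,212:240]=m[170:215,212:240]
ys,xs=np.nonzero(M);rows=np.unique(ys);cx=[xs[ys==r].mean() for r in rows];w=[(ys==r).sum() for r in rows]
a=np.polyfit(rows,cx,1);q=cam('scene')
A=proj(q,[t[0],t[1],.08]);B=proj(q,[t[0],t[1],.16])
print(rows.min(),rows.max(),w,'fit',a,'pred slope',(B-A)[0]/(B-A)[1],A,np.polyval(a,A[1]),B,np.polyval(a,B[1]))
E
```

```text
socket [0.4756 0.029  0.06  ] foot [0.4764 0.0282 0.0738] tcp [0.4761 0.026  0.3326]
col profile at rows 225-260, cols 316-327: [105.0, 105.0, 104.0, 105.0, 103.0, 105.0, 105.0, 97.0, 87.0, 80.0, 75.0, 73.0, 71.0, 71.0, 70.0, 69.0, 71.0, 75.0, 76.0, 76.0, 66.0, 61.0, 68.0, 74.0, 77.0, 72.0, 61.0, 61.0, 70.0, 74.0, 76.0, 74.0, 58.0, 59.0, 69.0, 75.0]
174 214 [np.int64(3), np.int64(3), np.int64(3), np.int64(1), np.int64(1), np.int64(2), np.int64(1), np.int64(1), np.int64(3), np.int64(4), np.int64(4), np.int64(3), np.int64(4), np.int64(4), np.int64(4), np.int64(4), np.int64(3), np.int64(4), np.int64(5), np.int64(5), np.int64(5), np.int64(5), np.int64(3), np.int64(4), np.int64(6), np.int64(5), np.int64(5), np.int64(5), np.int64(3), np.int64(4), np.int64(4), np.int64(4), np.int64(4), np.int64(5), np.int64(5), np.int64(4), np.int64(3)] fit [1.13280327e-01 2.03508204e+02] pred slope 0.16177538674497305 [228.06219452 211.96056093] 227.5191658076532 [223.28616504 182.43796434] 224.17483641766927
```

Request:
move_arm(moves=[0.1,0.8,0,-0.027,0.005,0,1,0.1,0.8,0,-0.027,0.005,0,1,0.1,0.8,-0.5,-0.027,0.005,0,1,0.1,0.8,-1,-0.027,0.005,0,1,0.1,0.8,-1,-0.027,0.005,0,1])

```text
clock: 5.25
tcp_pos: [0.476, 0.034, 0.3197]
orientation: [-0.635, 0.773, -0.008, -0.011]
contact_force: [-0.5, 0.1, -0.6]
finger_gap: 0.0148
gripper_force: 34.3
```

```bash
python3 - <<'E'
from h import *
s=arm.state();im=arm.read_camera('wrist')
print(s['clock'],s['tcp_pos'],s['contact_force'],arm.state()['tcp_pos'])
c=cam('wrist',s);np.savez('w4.npz',im=im,p=s['tcp_pos'],o=s['orientation'])
sc=arm.read_camera('scene')[130:280,150:300]
cv2.imwrite('pics/w4.png',np.hstack([cv2.resize(im[190:390,220:420],(400,400),interpolation=2),cv2.resize(sc,(400,400),interpolation=2)])[:,:,::-1])
E
```

```text
5.25 [0.47599777 0.03401099 0.31974724] [-0.54495894  0.11052384 -0.60859431] [0.47616261 0.03400662 0.32018631]
```

View pics/w4.png

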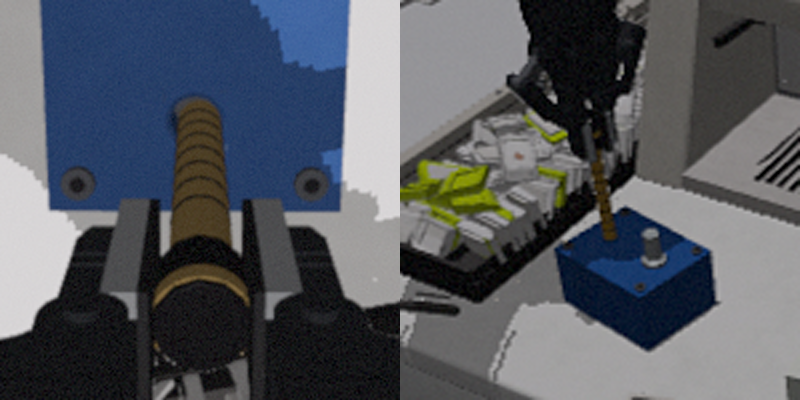

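Foot at about full-image (320,250), mouth ring at about (319,249): within about 1 mm, at the mouth. I'll lower it gently.

Request:
move_arm(moves=[0.05,0,0,0,0,0,1,0.05,0,-0.3,0,0,0,1,0.05,0,-0.5,0,0,0,1,0.05,0,-0.7,0,0,0,1,0.05,0,-0.7,0,0,0,1])

```text
clock: 5.85
tcp_pos: [0.4767, 0.0342, 0.3133]
orientation: [-0.635, 0.773, -0.009, -0.011]
contact_force: [0.3, 0.4, -0.8]
finger_gap: 0.0142
gripper_force: 34.3
```

Request:
move_arm(moves=[0,0,-0.3,0,0,0,1,0,0,-0.6,0,0,0,1,0,0,-0.9,0,0,0,1,0,0,-1,0,0,0,1,0,0,-1,0,0,0,1])

```text
clock: 6.35
tcp_pos: [0.4768, 0.0342, 0.3035]
orientation: [-0.635, 0.773, -0.009, -0.011]
contact_force: [-0.6, -0.6, -0.7]
finger_gap: 0.0146
gripper_force: 34.3
```

Request:
move_arm(moves=[0,0,-0.1,0,0,0,1,0,0,-0.2,0,0,0,1,0,0,-0.3,0,0,0,1,0,0,-0.3,0,0,0,1])

```text
clock: 6.75
tcp_pos: [0.4768, 0.0343, 0.3006]
orientation: [-0.635, 0.773, -0.009, -0.011]
contact_force: [0.1, -0.3, -1.6]
finger_gap: 0.0145
gripper_force: 34.3
```

Request:
move_arm(moves=[0,0,-0.1,0,0,0,1,0,0,-0.2,0,0,0,1,0,0,-0.2,0,0,0,1])

```text
clock: 7.05
tcp_pos: [0.4769, 0.0343, 0.2988]
orientation: [-0.635, 0.772, -0.009, -0.01]
contact_force: [0.2, -0.5, 0.7]
finger_gap: 0.0149
gripper_force: 34.5
```

Request:
move_arm(moves=[0,0,-0.1,0,0,0,1,0,0,-0.2,0,0,0,1,0,0,-0.2,0,0,0,1])

```text
clock: 7.35
tcp_pos: [0.4771, 0.0343, 0.2973]
orientation: [-0.635, 0.772, -0.009, -0.01]
contact_force: [-0.2, 0.4, 4.5]
finger_gap: 0.0148
gripper_force: 34.9
```

Request:
move_arm(moves=[0,0,0,0,0,0,1,0,0,0,0,0,0,1,0,0,0,0,0,0,1])

```text
clock: 7.65
tcp_pos: [0.4771, 0.0343, 0.2973]
orientation: [-0.635, 0.772, -0.009, -0.01]
contact_force: [-1.7, -0.0, 4.9]
finger_gap: 0.0149
gripper_force: 34.9
```

```bash
python3 - <<'E'
from h import *
s=arm.state();print(s['tcp_pos'],s['contact_force'],s['ft_torque'],'depth est mm',1e3*(.06-(s['tcp_pos'][2]-.2588)))
im=arm.read_camera('wrist');cv2.imwrite('pics/w5.png',cv2.resize(im[190:390,220:420],(600,600),interpolation=2)[:,:,::-1])
E
```

```text
[0.47709897 0.03429605 0.29725869] [-1.6614925  -0.02872734  4.91116032] [0.14271442 0.34292804 0.01599964] depth est mm 21.541310217302158
```

View pics/w5.png

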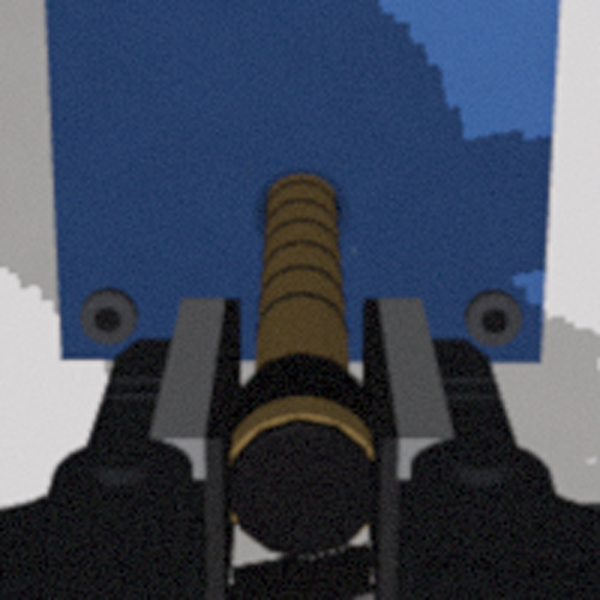

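The rod stands in the socket with five rings showing above the mouth. At about 5 N it reads 21.5 mm, including about 1 mm of cushion yield, so the depth is 20 mm and the red post (50 mm) is the one. Now I'll return the rod.

Request:
move_arm(moves=[0,0,1,0,0,0,1,0,0,3,0,0,0,1,0,0,6,0,0,0,1,0,0,9,0,0,0,1,0,0,11,0,0,0,1])

```text
clock: 8.2
tcp_pos: [0.4768, 0.0342, 0.409]
orientation: [-0.635, 0.773, -0.009, -0.01]
contact_force: [0.7, -0.7, -0.8]
finger_gap: 0.0144
gripper_force: 34.4
```

Request:
move_arm(moves=[0.4,-2,0,0,0,0,1,1.1,-6,0,0,0,0,1,2,-10.5,0,0,0,0,1,2.8,-15,0,0,0,0,1,3.7,-19.5,0,0,0,0,1])

```text
clock: 8.7
tcp_pos: [0.5137, -0.1624, 0.4068]
orientation: [-0.635, 0.772, -0.008, -0.011]
contact_force: [1.4, 1.2, -1.6]
finger_gap: 0.0145
gripper_force: 34.4
```

Request:
move_arm(moves=[0.8,-4.5,0,0,0,0,1,1.7,-9,0,0,0,0,1,2.4,-13,0,0,0,0,1,2.8,-15,0,0,0,0,1,2.8,-15,-4,0,0,0,1])

```text
clock: 9.2
tcp_pos: [0.5429, -0.3144, 0.3709]
orientation: [-0.634, 0.773, -0.014, -0.009]
contact_force: [1.1, 0.8, -0.9]
finger_gap: 0.0149
gripper_force: 34.5
```

Request:
move_arm(moves=[0,0,-3,0,0,0,1,0,0,-5.6,0,0,0,1,0,0,-5.6,0,0,0,1,0,0,-5.6,0,0,0,1])

```text
clock: 9.6
tcp_pos: [0.542, -0.3109, 0.3113]
orientation: [-0.635, 0.772, -0.009, -0.011]
contact_force: [-0.3, 0.6, 0.6]
finger_gap: 0.015
gripper_force: 34.4
```

```bash
python3 - <<'E'
from h import *
s=arm.state();im=arm.read_camera('wrist')
print(s['clock'],s['tcp_pos'],s['contact_force'],s['orientation'])
c=cam('wrist',s);t=s['tcp_pos'];zf=t[2]-.2588
sm=np.array([.5406,-.3155,.03]);print('foot z',zf,'pred px mouth',proj(c,sm),'pred foot',proj(c,[t[0]-.0013,t[1]-.0052,zf]))
np.savez('w6.npz',im=im,p=t,o=s['orientation'])
cr=cv2.convertScaleAbs(im[160:360,220:420],alpha=2.2);cv2.imwrite('pics/w6.png',cv2.resize(cr,(600,600),interpolation=2)[:,:,::-1])
E
```

```text
9.6 [ 0.54198552 -0.31087816  0.31130731] [-0.2800409   0.61225485  0.63013986] [-0.63495608  0.77242092 -0.0087974  -0.01092315]
foot z 0.05250731006613002 pred px mouth [320.05576573 240.8416491 ] pred foot [319.7183446  249.97441322]
```

View pics/w6.png

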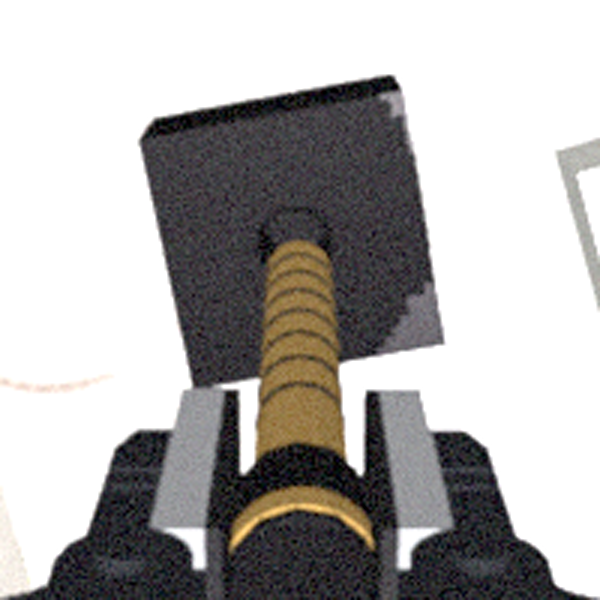

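The mouth is at about (319,241) and the foot at about (320,250), which matches the predicted positions to within 1 mm. I'll insert it.

Request:
move_arm(moves=[0.05,0.05,-0.8,0,0,0,1,0.05,0.05,-1.6,0,0,0,1,0.05,0.05,-2.2,0,0,0,1,0.05,0.05,-2.8,0,0,0,1,0.05,0.05,-2.8,0,0,0,1])

```text
clock: 10.15
tcp_pos: [0.542, -0.3101, 0.2814]
orientation: [-0.635, 0.773, -0.008, -0.011]
contact_force: [0.5, -0.0, -0.7]
finger_gap: 0.0145
gripper_force: 34.4
```

Foot at about 22 mm, inside the hole with no resistance.

Request:
move_arm(moves=[0,0,-0.4,0,0,0,1,0,0,-0.8,0,0,0,1,0,0,-1.1,0,0,0,1,0,0,-1.3,0,0,0,1,0,0,-1.3,0,0,0,1])

```text
clock: 10.65
tcp_pos: [0.5423, -0.3102, 0.2693]
orientation: [-0.635, 0.773, -0.009, -0.011]
contact_force: [1.3, -0.7, 0.0]
finger_gap: 0.0145
gripper_force: 34.4
```

Request:
move_arm(moves=[0,0,-0.1,0,0,0,1,0,0,-0.2,0,0,0,1,0,0,-0.2,0,0,0,1])

```text
clock: 10.95
tcp_pos: [0.5423, -0.3102, 0.2676]
orientation: [-0.635, 0.773, -0.009, -0.011]
contact_force: [-0.4, 0.6, -0.5]
finger_gap: 0.0145
gripper_force: 34.4
```

Request:
move_arm(moves=[0,0,-0.1,0,0,0,1,0,0,-0.1,0,0,0,5,0,0,-0.1,0,0,0,5,0,0,-0.1,0,0,0,5,0,0,-0.1,0,0,0,5])

```text
clock: 11.45
tcp_pos: [0.5424, -0.3103, 0.2668]
orientation: [-0.635, 0.773, -0.009, -0.01]
contact_force: [1.2, -0.2, 0.4]
finger_gap: 0.0497
gripper_force: 0.0
```

Request:
move_arm(moves=[0,0,1,0,0,0,5,0,0,4,0,0,0,5,0,0,7.5,0,0,0,5,0,0,9,0.014,-0.003,0,5,-1,1,9,0.027,-0.005,0,5])

```text
clock: 11.95
tcp_pos: [0.5332, -0.301, 0.3606]
orientation: [-0.635, 0.773, -0.003, 0.002]
contact_force: [-0.1, 0.1, 0.7]
finger_gap: 0.0502
gripper_force: 0.0
```

Request:
move_arm(moves=[-2,2.5,0,0,0,0.1,5,-4,5,0,0,0,0.2,5,-6,8,0,0,0,0.32,5,-7.7,10,0,0,0,0.32,5,-7.7,10,0,0,0,0.32,5])

```text
clock: 12.45
tcp_pos: [0.4536, -0.1986, 0.3583]
orientation: [0.751, -0.661, 0.001, -0.001]
contact_force: [1.0, -0.4, 0.6]
finger_gap: 0.05
gripper_force: 0.0
```

Request:
move_arm(moves=[0,0,0,0,0,0,5,0,0,0,0,0,0,5])

```text
clock: 12.65
tcp_pos: [0.4558, -0.2006, 0.3572]
orientation: [0.75, -0.662, 0.0, -0.0]
contact_force: [0.8, -0.5, -0.1]
finger_gap: 0.0497
gripper_force: 0.0
```

```bash
python3 - <<'E'
from h import *
s=arm.state();im=arm.read_camera('wrist')
print(s['clock'],s['tcp_pos'],s['contact_force'],s['orientation'],s['finger_gap'])
c=cam('wrist',s);np.savez('w7.npz',im=im,p=s['tcp_pos'],o=s['orientation'])
print(proj(c,[.4535,-.2505,.06]),proj(c,[.459,-.2985,.07]),proj(c,[.5406,-.3157,.118]))
cv2.imwrite('pics/w7.png',im[:,:,::-1])
E
```

```text
12.65 [ 0.45576958 -0.20059945  0.35717702] [ 0.83278521 -0.54364876 -0.11500808] [ 7.49812921e-01 -6.61649744e-01  4.27101772e-04 -1.33855894e-04] 0.04970134664818415
[333.38517794 151.45735357] [335.6334481   64.83916536] [158.33775065 -15.77779484]
```

View pics/w7.png

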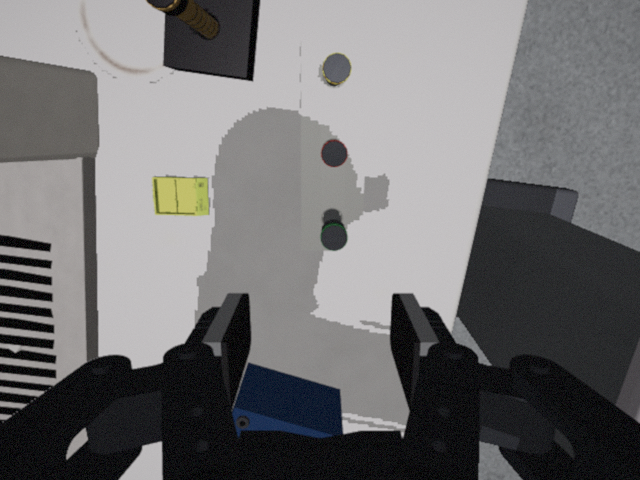

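The rod is standing in the stand again. The post tops are at red (334,153), yellow (336,68) and green (334,236).

```bash
python3 - <<'E'
from h import *
d=np.load('w7.npz');c=cam('wrist',dict(tcp_pos=d['p'],orientation=d['o']))
g=cv2.medianBlur(cv2.cvtColor(d['im'],cv2.COLOR_RGB2GRAY),3)
C=cv2.HoughCircles(g[40:260,310:360],cv2.HOUGH_GRADIENT,1,40,param1=100,param2=10,minRadius=9,maxRadius=18)[0]+[310,40,0];print(C)
r,y,gr=ray(c,(334,152.7),.06),ray(c,(336,67.5),.07),ray(c,(334,236),.08);print(r,y,gr,np.linalg.norm((gr-y)[:2]),(gr+y)/2)
o=R.from_quat(d['o']).as_matrix();print(np.degrees(np.arctan2(o[1,1],o[0,1])),np.degrees(np.arctan2(-(gr-y)[0],(gr-y)[1])))
E
```

```text
[[333.5        152.5         13.        ]
 [334.5         69.5         16.29999924]
 [332.5        236.5         14.10000038]]
[ 0.45302671 -0.24980624  0.06      ] [ 0.45860888 -0.29714936  0.07      ] [ 0.44727922 -0.20278015  0.08      ] 0.09504687723227612 [ 0.45294405 -0.24996476  0.075     ]
-172.8516266367509 6.845980832452881
```

Request:
move_arm(moves=[-0.2,-2.5,0,0,0,0,5,-0.3,-5,0,0,0,0,5,-0.3,-5,-4.5,0,0,0,5,-0.3,-5,-9,0,0,0,5,-0.3,-5,-12,0,0,0,5])

```text
clock: 13.2
tcp_pos: [0.4516, -0.2508, 0.2335]
orientation: [0.749, -0.662, -0.002, 0.001]
contact_force: [-0.3, 0.3, -0.6]
finger_gap: 0.0503
gripper_force: 0.0
```

Request:
move_arm(moves=[0,0,-1.5,0,0,0,5,0,0,-2.5,0,0,0,5,0,0,-2.9,0,0,0,5,0,0,-2.9,0,0,0,5,0,0,-2.9,0,0,0,5])

```text
clock: 13.7
tcp_pos: [0.4529, -0.2505, 0.2086]
orientation: [0.75, -0.662, 0.001, -0.0]
contact_force: [0.3, 0.7, 0.0]
finger_gap: 0.0497
gripper_force: 0.0
```

Request:
move_arm(moves=[0,0,0,0,0,0,1,0,0,0,0,0,0,1,0,0,0,0,0,0,1,0,0,0,0,0,0,1,0,0,0,0,0,0,1], grip_force=35)

```text
clock: 14.2
tcp_pos: [0.4526, -0.2504, 0.2083]
orientation: [0.75, -0.661, 0.001, -0.0]
contact_force: [-1.2, -0.4, 3.3]
finger_gap: 0.0144
gripper_force: 34.1
```

```bash
python3 - <<'E'
from h import *
s=arm.state();print(s['tcp_pos'],s['orientation'],s['contact_force'])
E
```

```text
[ 0.45261366 -0.25036149  0.2083241 ] [ 7.49989798e-01 -6.61449097e-01  6.10274156e-04 -1.53295547e-04] [-1.24490988 -0.36785718  3.31142623]
```

Request:
move_arm(moves=[0,0,0.5,0,0,0,1,0,0,1.5,0,0,0,1,0,0,4,0,0,0,1,0,0,7.5,0,0,0,1,0,0,11,0,0,0,1])

```text
clock: 14.7
tcp_pos: [0.4519, -0.2502, 0.3192]
orientation: [0.75, -0.662, -0.001, 0.0]
contact_force: [0.8, -0.0, -0.6]
finger_gap: 0.0144
gripper_force: 34.4
```

Request:
move_arm(moves=[0.2,2,0,0,0,-0.06,1,0.5,6,0,0,0,-0.12,1,0.9,10.5,0,0,0,-0.18,1,1.2,15,0,0,0,-0.24,1,1.6,19.5,0,0,0,-0.32,1])

```text
clock: 15.2
tcp_pos: [0.4679, -0.0537, 0.3184]
orientation: [-0.634, 0.774, -0.0, 0.0]
contact_force: [0.6, 0.0, -0.5]
finger_gap: 0.0148
gripper_force: 34.4
```

Request:
move_arm(moves=[0.3,4,0,0,0,0,1,0.6,7.5,0,0,0,0,1,0.7,8.4,0,0,0,0,1,0.7,8.4,-2.5,0,0,0,1,0.7,8.4,-4.5,0,0,0,1])

```text
clock: 15.7
tcp_pos: [0.4752, 0.0291, 0.2726]
orientation: [-0.635, 0.772, 0.0, 0.0]
contact_force: [0.2, 0.0, -1.1]
finger_gap: 0.0147
gripper_force: 34.4
```

Request:
move_arm(moves=[0,0,0,0,0,0,1,0,0,0,0,0,0,1,0,0,0,0,0,0,1])

```text
clock: 16.0
tcp_pos: [0.4759, 0.0286, 0.2741]
orientation: [-0.635, 0.773, -0.001, 0.001]
contact_force: [-0.3, -0.8, 0.1]
finger_gap: 0.0149
gripper_force: 34.4
```

```bash
python3 - <<'E'
from h import *
s=arm.state();im=arm.read_camera('wrist')
print(s['clock'],s['tcp_pos'],s['contact_force'],s['orientation'],s['finger_gap'])
t=s['tcp_pos'];c=cam('wrist',s);np.savez('w8.npz',im=im,p=t,o=s['orientation'])
zf=t[2]-.1983
print('mouth',proj(c,[.4755,.029,.06]),'foot',zf,proj(c,[t[0],t[1],zf]),'top',proj(c,[t[0],t[1],zf+.05]))
cr=cv2.convertScaleAbs(im[200:400,220:420],alpha=1.5);cv2.imwrite('pics/w8.png',cv2.resize(cr,(600,600),interpolation=2)[:,:,::-1])
E
```

```text
16.0 [0.47585862 0.02858404 0.27411944] [-0.30575759 -0.78217785  0.1360663 ] [-6.34850170e-01  7.72634460e-01 -5.69179172e-04  9.63770716e-04] 0.01485649722881334
mouth [321.14271976 275.51136525] foot 0.07581943906853486 [320.12916168 288.14133674] top [319.82032047 350.50662484]
```

View pics/w8.png

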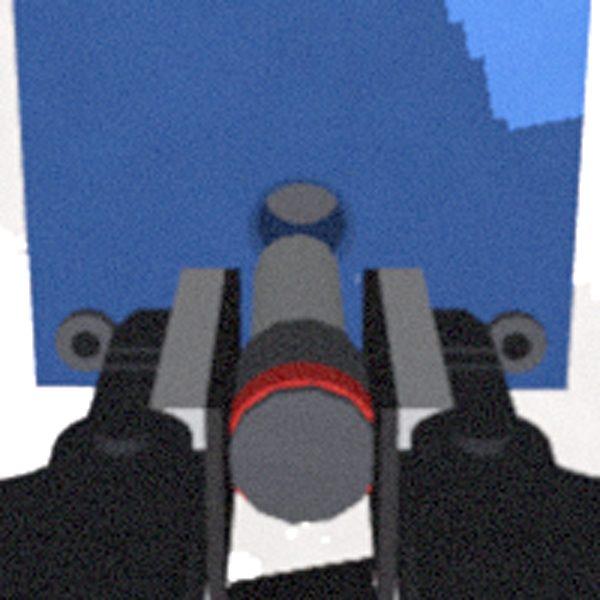

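The mouth ring is at about (321,275) and the post's foot at about (319,291). That puts it within 1 mm of the socket axis, with about 1.3° of lean. I'll correct the lean and lower it.

Request:
move_arm(moves=[0.05,0.4,0,-0.023,0.004,0,1,0.05,0.4,-0.5,-0.023,0.004,0,1,0.05,0.4,-1,-0.023,0.004,0,1,0.05,0.4,-1.3,-0.023,0.004,0,1,0.05,0.4,-1.3,-0.023,0.004,0,1])

```text
clock: 16.55
tcp_pos: [0.4756, 0.0326, 0.259]
orientation: [-0.635, 0.773, -0.007, -0.01]
contact_force: [-0.4, -0.1, 0.3]
finger_gap: 0.0147
gripper_force: 34.4
```

Request:
move_arm(moves=[0,0,-0.2,0,0,0,1,0,0,-0.4,0,0,0,1,0,0,-0.6,0,0,0,1,0,0,-0.8,0,0,0,1,0,0,-0.8,0,0,0,1])

```text
clock: 17.05
tcp_pos: [0.4757, 0.0327, 0.2514]
orientation: [-0.635, 0.773, -0.007, -0.009]
contact_force: [0.3, 0.4, -0.4]
finger_gap: 0.0148
gripper_force: 34.4
```

Request:
move_arm(moves=[0,0,-0.3,0,0,0,1,0,0,-0.6,0,0,0,1,0,0,-0.9,0,0,0,1,0,0,-1,0,0,0,1,0,0,-1,0,0,0,1])

```text
clock: 17.55
tcp_pos: [0.4758, 0.0327, 0.2415]
orientation: [-0.635, 0.773, -0.008, -0.009]
contact_force: [0.7, -0.3, -1.0]
finger_gap: 0.0142
gripper_force: 34.4
```

Request:
move_arm(moves=[0,0,-0.1,0,0,0,1,0,0,-0.2,0,0,0,1,0,0,-0.2,0,0,0,1])

```text
clock: 17.85
tcp_pos: [0.4758, 0.0328, 0.2396]
orientation: [-0.635, 0.773, -0.008, -0.009]
contact_force: [-0.8, -0.1, -0.7]
finger_gap: 0.0146
gripper_force: 34.4
```

Request:
move_arm(moves=[0,0,-0.1,0,0,0,1,0,0,-0.15,0,0,0,1,0,0,-0.15,0,0,0,1])

```text
clock: 18.15
tcp_pos: [0.4759, 0.0328, 0.2384]
orientation: [-0.635, 0.773, -0.008, -0.009]
contact_force: [-0.3, -0.3, 0.9]
finger_gap: 0.0147
gripper_force: 34.5
```

Request:
move_arm(moves=[0,0,-0.1,0,0,0,1,0,0,-0.1,0,0,0,1,0,0,-0.1,0,0,0,1])

```text
clock: 18.45
tcp_pos: [0.476, 0.0328, 0.2375]
orientation: [-0.635, 0.772, -0.008, -0.009]
contact_force: [-1.0, 0.1, 3.2]
finger_gap: 0.0143
gripper_force: 34.7
```

Bottomed at the expected height with about 3.5 N. I'll release and withdraw.

Request:
move_arm(moves=[0,0,0.05,0,0,0,1,0,0,0.05,0,0,0,5,0,0,0.05,0,0,0,5,0,0,0.05,0,0,0,5,0,0,0.05,0,0,0,5])

```text
clock: 18.95
tcp_pos: [0.4758, 0.0327, 0.2375]
orientation: [-0.635, 0.773, -0.008, -0.009]
contact_force: [-0.5, 0.5, 0.3]
finger_gap: 0.0502
gripper_force: 0.0
```

Request:
move_arm(moves=[0,0,1,0,0,0,5,0,0,3,0,0,0,5,0,0,6.5,0.01,0,0,5,0,0,10,0.023,-0.004,0,5,-0.5,3,12,0.023,-0.004,0,5])

```text
clock: 19.45
tcp_pos: [0.4714, 0.0613, 0.3616]
orientation: [-0.634, 0.774, -0.001, 0.002]
contact_force: [1.9, 1.2, 0.1]
finger_gap: 0.0502
gripper_force: 0.0
```

Request:
move_arm(moves=[-0.3,3,0,0,0,0,5,-0.3,3,0,0,0,0,5,-0.3,3,0,0,0,0,5])

```text
clock: 19.75
tcp_pos: [0.4677, 0.0931, 0.3582]
orientation: [-0.635, 0.772, -0.0, 0.0]
contact_force: [-0.1, -0.2, -0.4]
finger_gap: 0.0498
gripper_force: 0.0
```

```bash
python3 - <<'E'
from h import *
s=arm.state();im=arm.read_camera('wrist');sc=arm.read_camera('scene')
print(s['clock'],s['tcp_pos'],s['contact_force'])
t=s['tcp_pos'];c=cam('wrist',s);q=cam('scene')
print('pred post top if level',proj(c,[.4755,.029,.09]),proj(c,[.4645,-.0259,.09]),'scene',proj(q,[.4755,.029,.09]),proj(q,[.4645,-.0259,.09]))
a=cv2.resize(im[0:300,170:470],(400,400),interpolation=2);b=cv2.resize(sc[180:330,200:400],(400,300),interpolation=2);b=cv2.copyMakeBorder(b,0,100,0,0,0)
cv2.imwrite('pics/w9.png',np.hstack([a,b])[:,:,::-1])
E
```

```text
19.75 [0.46766098 0.09307569 0.35824934] [-0.10638088 -0.21436204 -0.44166725]
pred post top if level [282.48101541 132.48128191] [280.40627236  18.01366213] scene [226.31029352 208.1982264 ] [242.9495246  217.11809491]
```

View pics/w9.png

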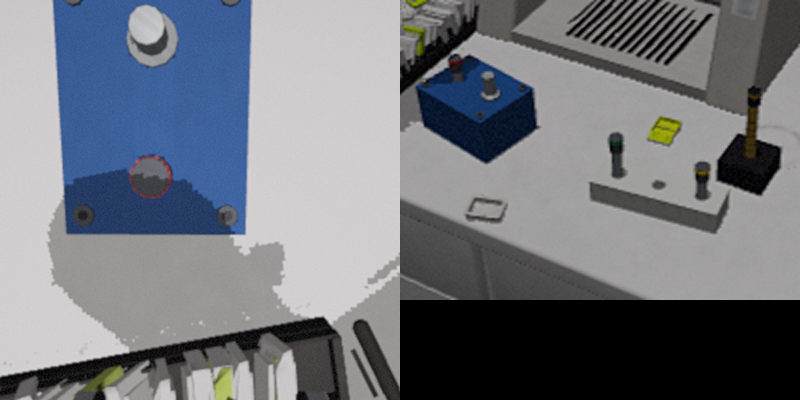

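The red post's top is at about (283,133) in the wrist view, against a prediction of (282,132) for a post level with the pillar. The scene view shows it upright and level with the pillar, the rod in its stand, and green and yellow still in the rack. I'll hand in.

```bash
python3 -c "
from rig import arm
print(arm.hand_in())"
```

```text
the job is handed in; nothing more can be done
None
```

The socket measured 20 mm deep, so I seated the red post (50 mm), which stands upright and looks level with the pillar in both camera views; the rod is back in its stand, contact force readings on the block stayed at about 5 N or below, and the job was handed in at about 20 s.

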